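# Find the stamped tube crate and push it to the dispatch line

### The job

Tip each of the two white tube crates over towards the robot onto its side, so that both undersides show, then push the one with the purple stamp underneath sideways, still lying on its side with its stamp facing away from the robot, until it lies roughly centred across the yellow dispatch line. Only push with the fingers and never lift a crate off the bench; leave the unstamped crate lying where it was tipped and do not disturb the other things on the bench.

Things in the scene. Friction and masses are not known exactly. Their poses are not given: they have to be found in the camera images.
- crate_a: White open-topped tube crate, empty, 70 mm deep (x) x 120 wide (y) x 130 tall (z), walls 4 mm, inside split into cells, about 0.35 kg. Starts upright, -x face towards the robot (yaw within 20 degrees). Origin: centre of underside; z towards the mouth. The two crates look alike from above. This one has a round purple stamp (60 mm across) on its underside, hidden until tipped.
- crate_b: White open-topped tube crate, empty, 70 mm deep (x) x 120 wide (y) x 130 tall (z), walls 4 mm, inside split into cells, about 0.35 kg. Starts upright, -x face towards the robot (yaw within 20 degrees). Origin: centre of underside; z towards the mouth. The two crates look alike from above. This one has a blank underside.
- crate_a_heel (a point): Middle of the lower robot-side edge of crate_a, 35 mm towards -x from its origin: the edge it is tipped over, which stays on the bench. Once tipped, the crate's x axis points up, its z axis towards the robot; it is 70 mm high and reaches 130 mm from its underside towards the robot. It overbalances at about 35 degrees.
- crate_b_heel (a point): Middle of the lower robot-side edge of crate_b, 35 mm towards -x from its origin: the edge it is tipped over, which stays on the bench. Once tipped, the crate's x axis points up, its z axis towards the robot; it is 70 mm high and reaches 130 mm from its underside towards the robot. It overbalances at about 35 degrees.
- crate_a_mid (a point): Middle of crate_a's volume, 65 mm along its z axis from its origin; this is what is centred on the line.
- line: Yellow dispatch line painted flat on the black bench between the two crates, 260 mm long (x, roughly away from the robot) and 22 mm wide (y). Origin: its middle, at bench height; x along the line, y across it to the left.
- purple_rack: Grey rack of purple-capped tubes, 60 x 150 x 110 mm tall, on the far side. Origin: centre of underside. Leave alone.
- red_rack: White rack of red-capped tubes, 60 x 150 x 110 mm tall, on the far side. Origin: centre of underside. Leave alone.
- basket: Peach open basket, 150 x 200 x 70 mm tall, on the right. Origin: centre of underside. Leave alone.
- jar: Small jar with yellow cap, 48 mm across, 65 mm tall, beyond the line. Origin: centre of underside. Leave alone.
- sanitiser: White bottle with blue cap, 60 mm across, 150 mm tall, far side middle. Origin: centre of underside. Leave alone.
- glove_box: Cardboard glove box with blue top, 120 x 230 x 70 mm tall, on the left. Origin: centre of underside. Leave alone.
- pen: Blue pen, 130 mm long (along y), 9 mm thick, flat on the bench on the right. Origin: centre of underside. Leave alone.
Things that resemble listed ones, but are neither listed nor needed, are in the scene too. What is shaped like the crate_a but green or pink is not meant. Leave any turquoise look-alike of the crate_b alone.

How it is judged:
On the way, in this order (a step that is already met when the one before it is completed fails the run):
1. one crate is tipped over towards the robot and lies on its side (angle between any of crate_a, crate_b's own x axis and vertical below 0.15 rad), for 0.2 s.
2. both crates lie tipped towards the robot (angle between each of crate_a, crate_b's own x axis and vertical below 0.15 rad), for 0.2 s.
3. the stamped crate lies across the dispatch line (angle between crate_a's own x axis and vertical below 0.15 rad and y of crate_a_mid in the frame of line between -0.03 and 0.03 m), for 0.2 s.
At the end, for the whole second after the job is handed in: Both crates rest on their robot-side faces (within 0.15 rad); the stamped one's middle is within 30 mm sideways of the line, alongside its length, underside facing away from the robot within 40 degrees; the unstamped one's tipping edge is within 100 mm of its start (all of step 3 and angle between crate_b's own x axis and vertical below 0.15 rad and angle between the z axis of crate_a and the x axis of line, either way round below 0.7 rad and x of crate_a_mid in the frame of line between -0.2 and 0.2 m and distance of crate_b_heel from where it was at the start of the episode below 0.1 m and linear speed of each of crate_a, crate_b below 0.02 m/s); the robot touches nothing.
It fails at once if a crate is lifted: its tipping edge rises more than 30 mm (height (world z) of any of crate_a_heel, crate_b_heel above 0.03 m).
It fails at once if a bystander is moved more than 40 mm or toppled (distance of any of purple_rack, red_rack, basket, jar, sanitiser, glove_box, pen from where it was at the start of the episode above 0.04 m or angle between any of purple_rack, red_rack, basket, jar, sanitiser, glove_box, pen's own z axis and vertical above 0.5 rad).
It also fails if it takes over 58 s, if anything falls off the work surface, if the arm or the gripper's body presses on something with over 40 N, if the wrist force passes 120 N, or if a joint passes its speed limit or range.

### The arm

A 7-joint arm with a two-finger parallel gripper is mounted at the origin on the work surface. World frame = base frame: x ahead of the robot, y to its left, z up, the work surface at z = 0. Lengths are in m, angles in rad, forces in N, time in s.
With the tool pointing down it reaches from about 0.4 to 0.85 m from the base axis. Payload 10.4 kg.
Tool frame: the origin (TCP) lies at the very end of the fingers, on their centre line; the grasp point (between the pads) lies manip.hold_point_z behind it (manip.hold_point_z is the distance from the TCP to the grasp point, in m); z points along the fingers, y is the direction in which the jaws open and shut (so a half turn about z gives the same grasp; the last joint's range is limited). The gripper opens to 85 mm and grips with 20 to 120 N. Pads are 22 mm wide; open, the fingers measure 114 mm over their backs; the gripper's body (76 mm by 85 mm) begins 54 mm behind the grasp point. The pads swing forward as they close: fully open they stand 13 mm farther back than shut.
Start: joints at [1.135, 0.332, -0.065, 1.46, 0.022, 1.35, -0.088], TCP at [0.251, -0.573, 0.231] pointing down, gripper open.
Joint ranges: [-2.6, 2.6], [-0.5, 2.12], [-1.47, 1.34], [0.16, 2.42], [-1.27, 4.41], [0.06, 2.06], [-2.6, 2.6]. Speed limits (rad/s): [2.22, 2.22, 2.79, 2.79, 3.14, 3.14, 3.14].

### API

Orientations are given as a unit quaternion [x, y, z, w].
In Python, from workcell import manip gives the robot as it stands.
- The arm moves only by the tool jog_arm, never from a script. Its arguments are lists of equal length, an entry for each row: "translation": the shift along the world's x, y, z in mm, a list of three; "turn": the turn about the world's z in degrees. In form: {"translation": [[x, y, z], ...], "turn": [turn, ...]}. A call has 1 to 12 rows; each row is the pose to reach, as a shift and turn from the pose measured when the call began; what a row does not reach only later rows make up. A row lasts 1/12 s, in which the tool goes at most 41.7 mm and 7.16 degrees, less where a joint would pass 70% of its speed; a pose out of reach is approached as far as the arm can. A call with a gripper value outside its range is refused whole. "grip" is the finger opening in mm, from 0 to 85.4, set as the call begins (left out, the last holds). The fingers move at their own pace and stop on an object; "grip_force" is the grip in N (left out, the last holds). Time passes only in rows, so rows that repeat a pose let the fingers close. It gives the time, the measured TCP pose, the force and the opening at its end, in the units of the state.
- manip.get_obs(): the state, without advancing time (a new reading comes with each control period).
- manip.camera(name): name is "scene" or "top" or "wrist"; returns a dict with "frame" (420x560x3 uint8, red, green, blue), "mtx" (3x3 intrinsics, pixels), "pose" (4x4, takes a point from camera to world coordinates). Camera axes: x right, y down, z forward; pixel columns grow to the right and rows downward; lengths in m; the calibration is good to about 2 mm. A picture is of the moment at which its call begins. There is no depth.
- manip.hand_in(): hands the job in, once; it reports no verdict.
Trained networks look in a picture, given as the dict that the camera call returned (one of the last four; its "shot" number tells which), for a name from the list of things; names that differ only in an ending like _2 or _b are one class to them, and where a whole thing is asked for, a point or a joint stands for the part that bears it (a point fixed in the world has none). Each returns a list of dicts, best first, with "confidence" (0 to 1); they miss things now and then, are a little off and sometimes report something else, mostly with a low value. They report only what shows in the picture. A call takes as long as a camera call. They do not tell look-alikes from the thing itself.
- manip.outline_of(picture, label): "mask" (420x560 bool, what is visible of it) and "extent" ([left, top, right, bottom] in pixels, round what is visible of it).
- manip.pinpoint(picture, label): "at" ([column, row] in pixels: a listed point, or the origin of a listed thing).
The state is a dict: "clock": time; "joint_pos": joint angles; "joint_velocities": joint speeds; "tau": joint torques, N m; "position": TCP position; "ee_rot": TCP orientation; "ft_force": force on the tool from outside, world axes, zero at the start; "torque": the same for the moment, N m; "grip_width": opening from 0.0 (shut) to 1.0 (fully open).
Only numpy, scipy, OpenCV 4.12 (cv2) and the standard library are available. Lean on these libraries where they do the work, as an engineer would, in place of code of your own. Each camera call takes 0.05 s, during which the arm holds its last target. There are 200 camera calls.

## Working session

There is one attempt and no reset: what is moved stays moved. The work goes in short steps, Python scripts to look and compute and a tool call to move; the robot and the scene stay as the last step left them, time stands still between calls to the robot, and variables do not carry over. Pictures are saved under pics/ and viewed, about 8 in all and at most 12, crops included, and the job is handed in when it is done.

Besides the shell and the picture viewer there is one more tool, called after "Call:" as name(argument=value, ...), one argument or row to a line, values as JSON. jog_arm: Moves the arm, as the interface text tells. Its arguments: {"type":"object","properties":{"translation":{"type":"array"},"turn":{"type":"array"},"grip":{"type":"number"},"grip_force":{"type":"number"}},"required":["translation","turn"]}

```bash
mkdir -p pics; python3 - <<'E'
from workcell import manip
import cv2,numpy as np
o=manip.get_obs();print(o['clock'],o['position'],o['ee_rot'],o['grip_width'],manip.hold_point_z)
for n in ['top','scene']:
    p=manip.camera(n);f=p['frame'];cv2.imwrite(f'pics/{n}0.png',f[:,:,::-1])
    print(n,p['mtx'].tolist(),np.round(p['pose'],3).tolist())
    for l in ['crate_a','crate_a_heel','crate_b_heel','line']:
        if l!='crate_a' : print(l,[(np.round(d['at'],1).tolist(),round(d['confidence'],2)) for d in manip.pinpoint(p,l)])
        if 'heel' not in l: print(l,'outl',[(d['extent'],round(d['confidence'],2)) for d in manip.outline_of(p,l)])
E
```

```text
0.0 [ 0.2505837  -0.57215851  0.23051553] [ 9.78773554e-01  2.04943460e-01 -1.87018148e-04 -6.88588713e-04] 0.9974384816075293 0.0187
top [[385.5981039800685, 0.0, 272.66042257714116], [0.0, 385.5981039800685, 217.01659341930784], [0.0, 0.0, 1.0]] [[0.011, -0.984, 0.176, 0.32], [-1.0, -0.012, -0.007, -0.002], [0.009, -0.176, -0.984, 1.37], [0.0, 0.0, 0.0, 1.0]]
crate_a outl [([322.1, 288.8, 364.3, 307.4], 0.85), ([139.8, 268.2, 175.3, 311.2], 0.84), ([323.6, 199.3, 364.6, 231.4], 0.67), ([129.9, 152.8, 178.2, 200.2], 0.63), ([178.2, 197.8, 222.4, 229.0], 0.62), ([402.0, 217.3, 469.4, 263.5], 0.51), ([58.0, 225.0, 138.2, 269.2], 0.44)]
crate_a_heel [([169.2, 176.2], 0.9), ([172.4, 286.6], 0.78), ([206.6, 225.7], 0.76)]
crate_b_heel [([341.5, 226.8], 0.79), ([337.1, 282.6], 0.78)]
line [([284.1, 235.6], 0.75)]
line outl [([275.9, 200.4, 286.5, 273.6], 0.87), ([56.6, 224.4, 139.3, 269.9], 0.65)]
scene [[473.21756595743386, 0.0, 280.70854587169526], [0.0, 473.21756595743386, 214.1504692725167], [0.0, 0.0, 1.0]] [[0.4, 0.736, -0.547, 1.309], [0.916, -0.328, 0.229, -0.311], [-0.011, -0.592, -0.806, 1.218], [0.0, 0.0, 0.0, 1.0]]
crate_a outl [([392.8, 187.9, 449.7, 243.5], 0.93), ([171.3, 230.0, 223.6, 283.9], 0.91), ([155.1, 160.5, 203.4, 213.8], 0.67), ([331.9, 105.6, 370.9, 162.1], 0.66), ([329.4, 172.4, 376.0, 225.5], 0.57)]
crate_a_heel [([343.3, 206.7], 0.92), ([339.3, 153.1], 0.88), ([412.5, 237.2], 0.71)]
crate_b_heel [([183.2, 208.2], 0.58)]
line [([258.9, 225.0], 0.62)]
line outl [([242.7, 198.8, 285.2, 261.6], 0.65)]
```

```bash
python3 - <<'E'
import cv2
a=cv2.imread('pics/top0.png');cv2.imwrite('pics/top0c.png',cv2.resize(a[120:340,40:490],None,fx=1.77,fy=1.77,interpolation=cv2.INTER_CUBIC))
E
```

```text
(no output)
```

View pics/scene0.png

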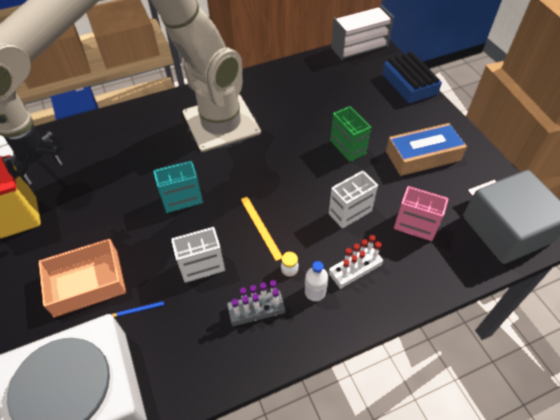

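```bash
sleep 0
```

```text
(no output)
```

View pics/top0c.png

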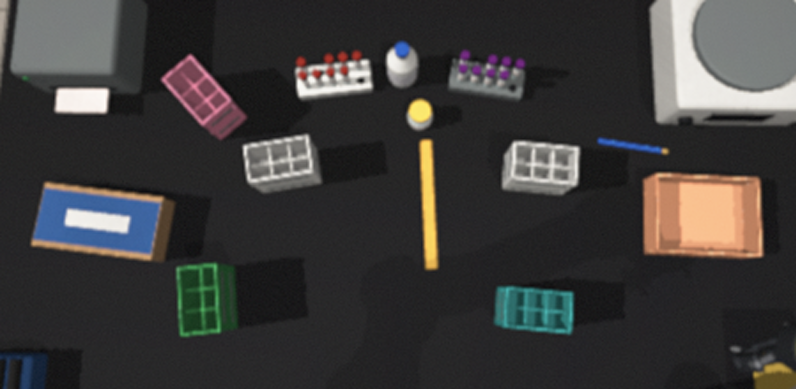

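The white crates are at scene (353,199) and (198,255), and in the top crop at (281,162) and (541,167). Green, pink and turquoise look-alikes are excluded by colour. The turquoise one stands in front of the right-hand white crate, so I need the clearance there. Next I fit the poses.

```bash
cat > h.py <<'E'
from workcell import manip
import cv2,numpy as np
from scipy.optimize import minimize
from scipy.spatial.transform import Rotation as R
def proj(p,P):
    T=np.linalg.inv(p['pose']);c=P@T[:3,:3].T+T[:3,3];u=c@p['mtx'].T
    return u[:,:2]/u[:,2:]
def ray(p,px,z):
    d=p['pose'][:3,:3]@np.linalg.solve(p['mtx'],[px[0],px[1],1]);o=p['pose'][:3,3]
    return o+d*(z-o[2])/d[2]
def box(x,y,yaw,s):
    # s=(dx,dy,h) upright box, centre x,y on bench
    c=np.array([[a*s[0]/2,b*s[1]/2,k*s[2]] for a in(-1,1) for b in(-1,1) for k in(0,1)])
    return R.from_euler('z',yaw).apply(c)+[x,y,0]
def fit(views,s,x0):
    # views: list (picture, mask); smooth silhouettes IoU
    K=4
    ms=[(p,cv2.resize(m.astype(np.float32),None,fx=K,fy=K)>.5) for p,m in views]
    def cost(v):
        t=0
        for p,m in ms:
            h=cv2.convexHull(((proj(p,box(*v,s))+.5)*K-.5).astype(np.float32)).round().astype(np.int32)
            g=np.zeros(m.shape,np.uint8);cv2.fillConvexPoly(g,h,1);g=g>0
            t+=1-(g&m).sum()/(g|m).sum()
        return t
    best=None
    for yw in np.radians([-15,0,15]):
        r=minimize(cost,[x0[0],x0[1],yw],method='Nelder-Mead',options=dict(initial_simplex=np.array([x0[0],x0[1],yw])+np.array([[0,0,0],[.02,0,0],[0,.02,0],[0,0,.2]])))
        if best is None or r.fun<best.fun: best=r
    return best
def mask(p,l,px):
    for d in manip.outline_of(p,l):
        e=d['extent']
        if e[0]<px[0]<e[2] and e[1]<px[1]<e[3]: return d['mask']
E
python3 - <<'E'
from h import *
t=manip.camera('top');s=manip.camera('scene')
for n,a,b in [('left',(200,213),(353,199)),('right',(344,215),(198,255)),('turq',(342,298),(180,188)),('green',(157,290),(350,133)),('pink',(154,176),(421,213))]:
    v=[(p,m) for p,m in((t,mask(t,'crate_a',a)),(s,mask(s,'crate_a',b))) if m is not None]
    if not v: v=[];print(n,'none');continue
    r=fit(v,(.07,.12,.13),ray(t,a,.09)[:2]);print(n,len(v),r.x[:2].round(4),np.degrees(r.x[2]).round(1),'iou loss',round(r.fun,3))
f=t['frame'].astype(int);m=((f[...,0]>150)&(f[...,2]<110)&(f[...,1]>100)).astype(np.uint8);m[:,:268]=0;m[:,300:]=0;m[:199]=0;m[275:]=0
c=max(cv2.findContours(m,0,1)[0],key=cv2.contourArea);q=cv2.boxPoints(cv2.minAreaRect(c))
print('line',[ray(t,k,0)[:2].round(3).tolist() for k in q])
for n,h in[('jar',.065),('sanitiser',.15),('purple_rack',.11),('red_rack',.11),('pen',0),('basket',.07)]:
    d=[x for x in manip.pinpoint(t,n)][:1]
    for x in d: print(n,x['at'],ray(t,x['at'],0)[:2].round(3),round(x['confidence'],2))
E
```

```text
left 2 [0.5634 0.239 ] 11.9 iou loss 0.094
right 2 [ 0.5618 -0.2556] -4.4 iou loss 0.088
turq 2 [ 0.2944 -0.237 ] -4.2 iou loss 0.094
green 2 [0.3072 0.3694] -82.5 iou loss 0.118
pink 2 [0.6939 0.3988] -46.8 iou loss 0.073
line [[0.631, -0.025], [0.633, -0.05], [0.373, -0.063], [0.371, -0.038]]
jar [271.8, 188.8] [ 0.669 -0.006] 0.76
sanitiser [265.5, 164.5] [0.762 0.018] 0.6
purple_rack [313.9, 166.0] [ 0.758 -0.161] 0.86
red_rack [228.6, 164.3] [0.761 0.154] 0.79
pen [396.2, 205.4] [ 0.613 -0.46 ] 0.39
basket [433.0, 241.7] [ 0.482 -0.586] 0.68
```

Call:
jog_arm(
  translation=[
    [32, 26, 0],
    [64, 52, 0],
    [96, 78, 0],
    [128, 104, 0],
    [160, 130, 0],
    [192, 156, 0],
    [224, 182, 0],
    [256, 208, 0],
    [288, 234, 0],
    [320, 260, 0],
    [352, 286, 0],
    [384, 312, 0],
  ],
  turn=[-3, -6, -9, -12, -15, -18, -21, -24, -26, -28, -28, -28],
  grip=60,
)

```text
clock: 2.5
position: [0.6361, -0.2591, 0.2315]
ee_rot: [0.999, -0.038, 0.0, 0.0]
ft_force: [0.6, -1.2, 0.2]
grip_width: 0.702
```

Call:
jog_arm(
  translation=[
    [0, 0, -40],
    [0, 0, -80],
    [0, 0, -121],
    [-10, 1, -123],
    [-20, 2, -123],
    [-30, 3, -122],
    [-40, 3, -120],
  ],
  turn=[0, 0, 0, 0, 0, 0, 0],
)

```text
clock: 3.08
position: [0.5961, -0.2556, 0.1112]
ee_rot: [0.999, -0.038, 0.0, -0.0]
ft_force: [2.2, 0.9, 2.0]
grip_width: 0.701
```

```bash
python3 - <<'E'
from h import *
f=manip.camera('scene')
cv2.imwrite('pics/s1.png',cv2.resize(f['frame'][150:330,100:340,::-1],None,fx=3,fy=3,interpolation=cv2.INTER_CUBIC))
E
```

```text
(no output)
```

View pics/s1.png

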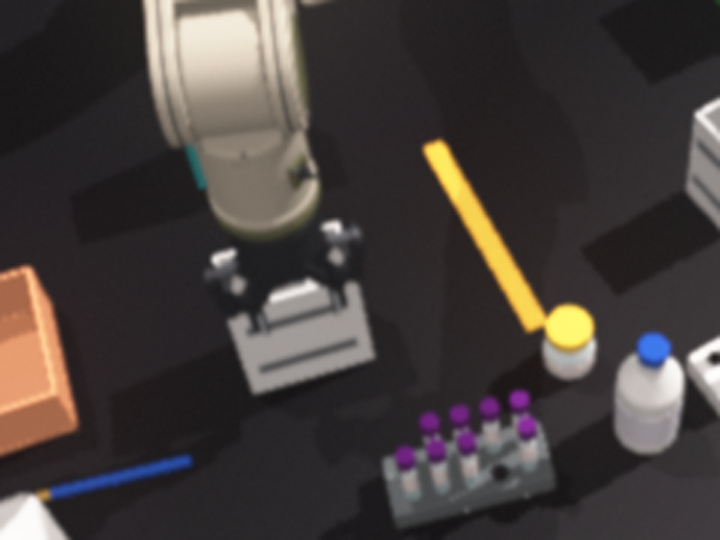

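The image shows both fingers on the upper back face of the right crate, with 2 N of contact and about 12 mm pushed. Next I follow the tipping arc.

Call:
jog_arm(
  translation=[
    [-10, 1, 4],
    [-20, 2, 8],
    [-30, 3, 11],
    [-40, 4, 13],
    [-50, 5, 14],
    [-60, 5, 15],
    [-70, 6, 15],
    [-80, 6, 14],
    [-90, 7, 13],
    [-100, 8, 12],
    [-110, 9, 10],
    [-110, 9, 15],
  ],
  turn=[0, 0, 0, 0, 0, 0, 0, 0, 0, 0, 0, 0],
)

```text
clock: 4.13
position: [0.482, -0.2475, 0.1259]
ee_rot: [0.999, -0.039, -0.001, -0.0]
ft_force: [0.4, -0.7, -0.4]
grip_width: 0.705
```

```bash
python3 - <<'E'
from h import *
f=manip.camera('scene')
cv2.imwrite('pics/s2.png',cv2.resize(f['frame'][150:330,100:340,::-1],None,fx=2,fy=2,interpolation=cv2.INTER_CUBIC))
E
```

```text
(no output)
```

View pics/s2.png

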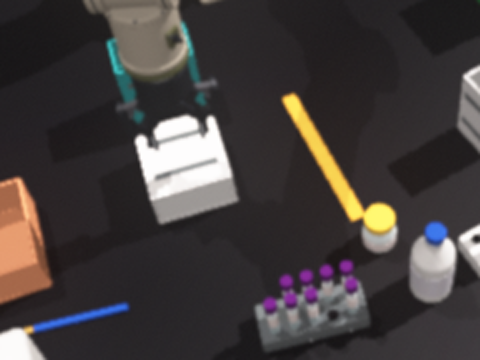

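The right crate lies on its side. Its underside, at crop (195,195), is blank, so it is crate_b and the left one is crate_a. Now I go behind the left crate.

Call:
jog_arm(
  translation=[
    [0, 0, 40],
    [12, 30, 60],
    [24, 70, 60],
    [36, 110, 60],
    [48, 149, 60],
    [60, 188, 60],
    [72, 227, 60],
    [84, 266, 60],
    [96, 305, 60],
    [108, 344, 60],
    [120, 383, 60],
    [132, 422, 60],
  ],
  turn=[0, 2, 4, 6, 8, 10, 12, 14, 16, 16, 16, 16],
)

```text
clock: 5.18
position: [0.6166, 0.1764, 0.1884]
ee_rot: [0.995, 0.1, 0.001, 0.0]
ft_force: [0.0, -0.3, 0.4]
grip_width: 0.702
```

Call:
jog_arm(
  translation=[
    [14, 39, 0],
    [20, 79, 0],
    [20, 79, -35],
    [20, 79, -72],
    [10, 77, -74],
  ],
  turn=[0, 0, 0, 0, 0],
)

```text
clock: 5.6
position: [0.6245, 0.253, 0.1067]
ee_rot: [0.995, 0.101, -0.004, 0.001]
ft_force: [-0.1, -1.1, -1.6]
grip_width: 0.705
```

Call:
jog_arm(
  translation=[
    [-10, -2, 5],
    [-20, -4, 6],
    [-30, -6, 8],
    [-40, -8, 12],
    [-50, -10, 16],
    [-60, -12, 19],
    [-70, -14, 21],
    [-79, -16, 22],
    [-88, -18, 22],
    [-97, -20, 21],
    [-106, -22, 20],
    [-115, -24, 19],
  ],
  turn=[0, 0, 0, 0, 0, 0, 0, 0, 0, 0, 0, 0],
)

```text
clock: 6.6
position: [0.5088, 0.2289, 0.1256]
ee_rot: [0.995, 0.101, -0.004, 0.001]
ft_force: [0.6, -0.4, -0.0]
grip_width: 0.703
```

Call:
jog_arm(
  translation=[
    [-10, -2, 0],
    [-20, -4, 0],
    [-20, -4, 30],
    [-20, -4, 60],
    [-20, -4, 60],
  ],
  turn=[0, 0, 0, 0, 0],
)

```text
clock: 7.02
position: [0.4904, 0.2262, 0.191]
ee_rot: [0.995, 0.101, -0.0, 0.0]
ft_force: [0.9, 0.9, 0.2]
grip_width: 0.701
```

```bash
cat >> h.py <<'E'
def boxl(x,y,yaw): # lying crate: x,y = middle; 130 along x
    return (x,y,yaw,(.13,.12,.07))
E
python3 - <<'E'
from h import *
s=manip.camera('scene');t=manip.camera('top')
cv2.imwrite('pics/s3.png',cv2.resize(s['frame'][100:320,130:430,::-1],None,fx=2.4,fy=2.4,interpolation=cv2.INTER_CUBIC))
for n,p in(('scene',s),('top',t)):
    print(n,[([int(k) for k in d['extent']],round(d['confidence'],2)) for d in manip.outline_of(p,'crate_a')])
for w in[(.466,.219,0),(.46,-.25,0)]:
    print(proj(s,np.array([[w[0],w[1],.035]])),proj(t,np.array([[w[0],w[1],.035]])))
E
```

```text
scene [([156, 161, 203, 212], 0.97), ([331, 118, 371, 161], 0.94), ([165, 207, 215, 263], 0.88), ([393, 189, 447, 243], 0.88), ([303, 157, 359, 211], 0.82)]
top [([320, 285, 366, 307], 0.95), ([132, 154, 169, 189], 0.71), ([142, 269, 171, 310], 0.65), ([206, 221, 227, 255], 0.63)]
[[330.60013609 185.40582749]] [[206.25925326 242.46383442]]
[[191.30145337 232.79903408]] [[341.26225349 245.72382997]]
```

View pics/s3.png

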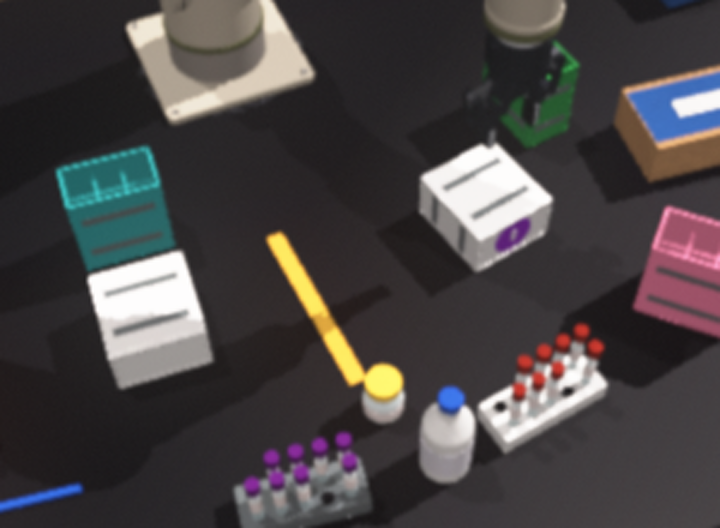

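Both crates lie tipped. The left one shows the purple stamp at crop (513,235), facing away from the robot. Now I fit its lying pose.

```bash
python3 - <<'E'
from h import *
s=manip.camera('scene')
for n,px,x0 in[('a',(331,185),(.466,.219)),('b',(191,235),(.46,-.25))]:
    m=mask(s,'crate_a',px)
    r=fit([(s,m)],(.13,.12,.07),x0);print(n,r.x[:2].round(4),np.degrees(r.x[2]).round(1),round(r.fun,3))
E
```

```text
a [0.4663 0.2201] 10.7 0.034
b [ 0.4613 -0.2481] -4.5 0.035
```

```bash
python3 -c "
from workcell import manip
o=manip.get_obs();print(o['joint_pos'],o['position'],o['clock'])"
```

```text
[-0.01009655  0.22822956 -0.57351598  1.72364437  0.12873884  1.23749862
 -1.98385694] [0.48820361 0.22455949 0.18446348] 7.3667
```

Call:
jog_arm(
  translation=[
    [-3, 9, 0],
    [-6, 18, 0],
    [-9, 27, 0],
    [-12, 36, 0],
    [-15, 45, 0],
    [-18, 54, 0],
    [-21, 63, 0],
    [-24, 72, 0],
    [-27, 81, 0],
    [-30, 90, 0],
    [-30, 97, 0],
    [-30, 103, 0],
  ],
  turn=[7, 14, 21, 28, 35, 42, 49, 56, 63, 70, 77, 84],
  grip=80,
)

```text
clock: 8.37
position: [0.4576, 0.3281, 0.1838]
ee_rot: [0.669, 0.743, -0.003, 0.004]
ft_force: [1.0, 0.5, 0.4]
grip_width: 0.937
```

Call:
jog_arm(
  translation=[
    [0, 0, 0],
    [0, 0, -40],
    [0, 0, -80],
    [0, 0, -120],
    [0, 0, -160],
    [0, 0, -165],
  ],
  turn=[5, 5, 5, 5, 5, 5],
)

```text
clock: 8.87
position: [0.4538, 0.3249, 0.0118]
ee_rot: [0.636, 0.772, -0.008, 0.002]
ft_force: [-0.9, -1.4, -1.1]
grip_width: 0.933
```

Call:
jog_arm(
  translation=[
    [0, -10, 8],
    [0, -20, 10],
    [1, -30, 10],
    [2, -40, 10],
    [3, -54, 10],
    [4, -70, 10],
    [5, -86, 10],
    [6, -102, 10],
    [6, -118, 10],
    [7, -134, 10],
    [7, -148, 10],
    [7, -158, 10],
  ],
  turn=[0, 0, 0, 0, -1, -2, -2, -3, -4, -4, -5, -5],
)

```text
clock: 9.87
position: [0.4624, 0.1656, 0.0237]
ee_rot: [0.67, 0.742, -0.006, 0.003]
ft_force: [1.3, 3.6, 2.3]
grip_width: 0.939
```

```bash
python3 - <<'E'
from h import *
s=manip.camera('scene');T=manip.camera('top')
o=manip.get_obs()['position'];y=o[1]-.071
px=proj(s,np.array([[.466,y,.035]]))[0]
m=mask(s,'crate_a',px)
if m is not None:
    r=fit([(s,m)],(.13,.12,.07),(.466,y));print(r.x[:2].round(4),np.degrees(r.x[2]).round(1),round(r.fun,3))
cv2.imwrite('pics/s4.png',cv2.resize(s['frame'][100:320,130:430,::-1],None,fx=2.4,fy=2.4,interpolation=cv2.INTER_CUBIC))
E
```

```text
[0.4655 0.0945] 6.8 0.05
```

View pics/s4.png

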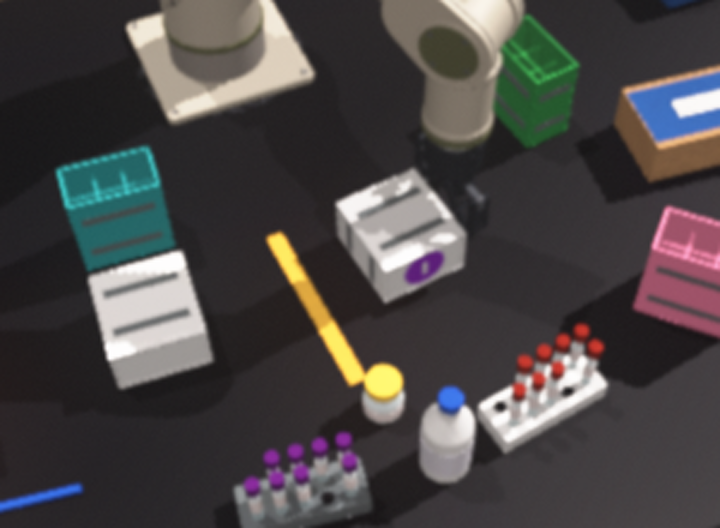

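The push works: the crate stays square, with its middle 71 mm ahead of the TCP. About 140 mm is left.

Call:
jog_arm(
  translation=[
    [0, -10, 0],
    [0, -24, 0],
    [0, -39, 0],
    [1, -54, 0],
    [1, -69, 0],
    [1, -84, 0],
    [2, -98, 0],
    [2, -110, 0],
    [2, -120, 0],
    [2, -129, 0],
    [2, -136, 0],
    [2, -140, 0],
  ],
  turn=[0, 0, -1, -1, -2, -2, -3, -3, -4, -4, -4, -4],
)

```text
clock: 11.02
position: [0.4634, 0.025, 0.0225]
ee_rot: [0.695, 0.719, -0.008, 0.002]
ft_force: [-0.0, 3.6, 2.1]
grip_width: 0.934
```

Call:
jog_arm(
  translation=[
    [0, 10, 0],
    [0, 40, 0],
    [0, 60, 20],
    [0, 80, 50],
    [0, 90, 90],
    [0, 100, 130],
    [0, 130, 140],
    [0, 160, 140],
    [0, 160, 140],
  ],
  turn=[0, 0, 0, 0, 0, 0, 0, 0, 0],
)

```text
clock: 11.77
position: [0.4624, 0.1915, 0.1639]
ee_rot: [0.693, 0.721, -0.006, 0.002]
ft_force: [-1.4, -0.1, -0.7]
grip_width: 0.94
```

```bash
python3 - <<'E'
from h import *
s=manip.camera('scene');t=manip.camera('top')
print(manip.get_obs()['position'],manip.get_obs()['ft_force'])
for n,x0 in(('a',(.466,-.046)),('b',(.461,-.248))):
    v=[]
    for p in(s,t):
        m=mask(p,'crate_a',proj(p,np.array([[*x0,.035]]))[0])
        if m is not None:
            r=fit([(p,m)],(.13,.12,.07),x0);print(n,r.x[:2].round(4),np.degrees(r.x[2]).round(1),round(r.fun,3))
cv2.imwrite('pics/s5.png',cv2.resize(s['frame'][100:320,130:430,::-1],None,fx=2.4,fy=2.4,interpolation=cv2.INTER_CUBIC))
E
```

```text
[0.46257606 0.18657075 0.16226052] [-0.18552686 -0.47422155  0.18674697]
a [ 0.463  -0.0467] 1.3 0.03
a [ 0.461  -0.0459] 2.0 0.03
b [ 0.4607 -0.2479] -4.2 0.027
b [ 0.4584 -0.2475] -4.3 0.032
```

View pics/s5.png

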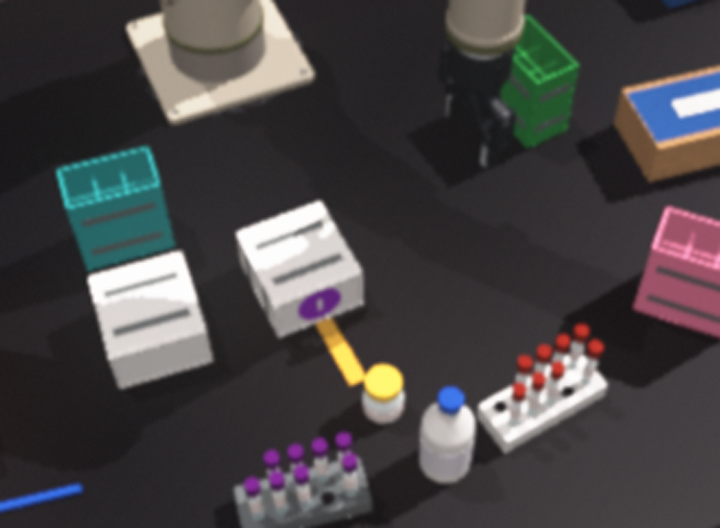

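The crate is centred on the line: the line comes out below the stamp at crop (320,305). Both cameras agree and the arm is clear of everything, so I hand in.

```bash
python3 -c "
from workcell import manip
print(manip.hand_in())"
```

```text
the job is handed in; nothing more can be done
None
```

I tipped both white crates towards the robot, pushed the stamped one onto the dispatch line, and handed the job in. The hand-in gives no verdict.

- **Stamped crate:** It was the left one. Both cameras put its middle at about (0.462, -0.046). The line there is at y ≈ -0.046, so it is centred to within a few mm. Its long axis is within 2° of the line's direction, and the stamp faces away from the robot.
- **Unstamped crate:** The right one stayed where it was tipped. Its edge sits within about 1 mm of where I measured it at the start.
- **Other things:** No other item looks moved in the last picture, though I did not measure their positions again. The arm was clear of everything, and the highest tool force reported at the end of a move was about 4 N.
- **Time:** It took about 12 s of robot time, and no check failed. The largest disagreement between the cameras was about 2 mm.

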